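# Clamp the tube rack on the shaker

## Task

Push the yellow tube rack along its channel on the shaker until it is fully home against the end stop, then push the red clamp lever over its dead point so that it snaps into lock with its rubber foot pressing on the rack. Do it all by pushing: do not lift or tip the rack, and leave everything else on the bench and the shaker where it stands.

Things in the scene. Friction and masses are not known exactly. Their poses are not given: they have to be found in the camera images.
- shaker: laboratory shaker, fixed: white case under an aluminium platform 260 x 400 mm, its top 80 mm above the bench. Origin under its centre at bench height; z up; y runs along the rack channel towards end stop and clamp. Channel centred on x = 0: two rails 10 mm wide, 15 mm high, inner faces 86 mm apart, y = -150 to +100 mm; the platform before it (y under -150 mm) is bare
- stop (a point): middle of the end stop's face, 30 mm above the platform: shaker frame (0, 100, 110) mm. The steel stop is 106 mm wide along x and 28 mm high. Behind it stand the two steel cheeks of the clamp, shaker y = 120 to 154 mm, up to 86 mm above the platform, 39 mm over their outsides
- rack: yellow test-tube rack, loose, 0.3 to 0.6 kg, 80 mm (x) by 150 mm (y), 55 mm high, solid end walls, seven blue-capped tubes to 87 mm above its underside, at least 29 mm from the -y and 53 mm from the +y end. Origin under its centre; axes along the shaker's. It starts 35 to 100 mm short of home; home, its +y end touches the stop, origin at shaker y = +25 mm. Slides with a few newtons
- rack_end (a point): middle of the rack's outer end face on the side away from the stop (-y end), 30 mm above the rack's underside: where to push it, towards the shaker's +y
- lever (a joint): angle of the clamp lever (rad) about a horizontal pin along the shaker's x: 0 = open, at its stop, handle leaning 0.60 rad from upright towards +y, away from the rack; grows as the handle is pushed towards -y; 0.60 = dead point, upright. A spring returns it before that and drives it into lock past it; starting takes about 5 N at the tip. Locked on the home rack: about 1.15 (end of travel 1.20)
- lever_pivot (a point): the lever's hinge axis, midway between the cheeks: shaker frame (0, 135, 153) mm, 73 mm above the platform
- lever_tip (a point): middle of the top end of the red handle, 120 mm from the pivot. The red paddle is 42 mm wide along the shaker's x, 16 mm thick and takes up the last 62 mm of the handle. Open, the tip is at about (0, 203, 252) mm in the shaker frame; upright at the dead point, 273 mm high; locked, at about (0, 72, 255) mm
- foot (a point): middle of the underside of the black rubber foot, 20 mm across, under a steel arm that is one piece with the lever; raised when open; locked, it presses with about 9 N on the rack's bare top, 53 mm from the pivot on the rack's side (18 mm inside the rack's end). Open, it is well clear above the rack
- white_rack: white twin of the rack, 80 x 150 x 55 mm with blue-capped tubes to 87 mm, standing on the bench; leave it alone; origin under its centre
- vial: small amber jar, 32 mm across, 50 mm high, standing on the shaker platform beyond the channel (shaker +x side); leave it alone; origin under its centre
- blue_wash_bottle: white wash bottle with blue cap, 68 mm across, about 205 mm high, on the bench; leave it alone; origin under its centre
- orange_wash_bottle: white wash bottle with orange cap, 68 mm across, about 205 mm high, on the bench; leave it alone; origin under its centre
- tissue_box: green and white tissue box, 122 x 132 x 85 mm, on the bench; leave it alone; origin under its centre
- spatula: lab spatula 180 mm long lying on the bench; leave it alone; its x axis runs along it
- beaker: glass beaker, 70 mm across, 90 mm high, on the bench; leave it alone; origin under its centre

How it is judged:
By the outcome, as a careful person would: the job done as asked, in the order asked, and still so for the second after the job is handed in, with the robot touching nothing.
It also fails if it takes over 48 s, if anything falls off the work surface, if the arm or the gripper's body presses on something with over 40 N, if the wrist force passes 120 N, or if a joint passes its speed limit or range.

## Robot

A 6-joint arm with a two-finger parallel gripper is mounted at the origin on the work surface. World frame = base frame: x ahead of the robot, y to its left, z up, the work surface at z = 0. Lengths are in mm, angles in rad, forces in N, time in s.
With the tool pointing down it reaches from about 350 to 875 mm from the base axis. Payload 4.2 kg.
Tool frame: the origin (TCP) lies midway between the tips of the shut fingers; the grasp point (between the pads) lies 19 mm behind it (arm.tcp_to_grasp is the distance from the TCP to the grasp point, in mm); z points along the fingers, y is the line along which they close (so a half turn about z gives the same grasp; the last joint's range is limited). The gripper opens to 85 mm and grips with 20 to 120 N. Pads are 22 mm wide; open, the fingers measure 114 mm over their backs; the gripper's body (76 mm by 85 mm) begins 54 mm behind the grasp point. The pads swing forward as they close: fully open they stand 13 mm farther back than shut.
Start: joints at [1.394, 0.385, 0.008, 0, -1.194, -0.259], TCP at [263.801, 566.576, 231.312] pointing down, gripper open.
Joint ranges: [-3.14, 3.14], [-1.21, 2.06], [-1.07, 1.41], [-3.16, 2.05], [-2.99, -0.16], [-3.1, 3.1]. Speed limits (rad/s): [2.79, 2.79, 3.14, 3.14, 3.14, 3.14].

## Interface

Orientations are given as a unit quaternion [x, y, z, w].
In Python, from bench import arm, imaging, job, models gives the robot as it stands.
- The arm moves only by the tool arm_command, never from a script. Its argument "rows" is a list of rows, each an object with "grip": the opening, from 0 (shut) to 1 (fully open); "linear": the shift along the tool's x, y, z in mm, a list of three; "rot": the turn, a rotation vector about the tool's x, y, z in rad, a list of three. In form: [{"grip": grip, "linear": [tx, ty, tz], "rot": [rx, ry, rz]}, ...]. A call has 1 to 10 rows; each row is the pose to reach, as a shift and turn from the pose commanded when the call began, along the tool's axes at that moment; what a row does not reach only later rows make up. A row lasts 1/8 s, in which the tool goes at most 62.5 mm and 10.7 degrees, less where a joint would pass 70% of its speed; a pose out of reach is approached as far as the arm can. A call with a gripper value outside its range is refused whole. The fingers move at their own pace and stop on an object; the grip force is fixed at half the most. Time passes only in rows, so rows that repeat a pose let the fingers close. It gives the time, the measured TCP pose, the force, the opening and the grip force at its end, in the units of the state.
- arm.read_state(): the state, without advancing time (a new reading comes with each control period).
- imaging.get_image(name): name is "side" or "top"; returns a dict with "frame" (420x560x3 uint8, red, green, blue), "fx", "fy", "cx", "cy" (pixels), "extrinsics" (4x4, takes a point from world to camera coordinates). Camera axes: x right, y down, z forward; pixel columns grow to the right and rows downward; lengths in mm; the calibration is good to about 2 mm. A picture is of the moment at which its call begins. There is no depth.
- job.job_done(): hands the job in; it is judged then, once.
Trained networks look in a picture, given as the dict that the camera call returned (one of the last four; its "shot" number tells which), for a name from the list of things; names that differ only in an ending like _2 or _b are one class to them, and where a whole thing is asked for, a point or a joint stands for the part that bears it (a point fixed in the world has none). Each returns a list of dicts, best first, with "score" (0 to 1); they miss things now and then, are a little off and sometimes report something else, mostly with a low value. They report only what shows in the picture. A call takes as long as a camera call.
- models.spot_in(picture, query): "rect" ([left, top, right, bottom] in pixels, round what is visible of it).
- models.tip_of(picture, query): "pixel" ([column, row] in pixels: a listed point, or the origin of a listed thing).
The state is a dict: "clock": time; "joints": joint angles; "joint_vel": joint speeds; "joint_efforts": joint torques, N m; "position": TCP position; "ee_rot": TCP orientation; "contact_force": force on the tool from outside, world axes, zero at the start; "wrist_torque": the same for the moment, N m; "gripper_width": finger opening in mm; "grasp_force": force on a finger pad.
Only numpy, scipy, OpenCV 4.12 (cv2) and the standard library are available. Lean on these libraries where they do the work, as an engineer would, in place of code of your own. Each camera call takes 0.05 s, during which the arm holds its last target. There are 200 camera calls.

## Working session

There is one attempt and no reset: what is moved stays moved. The work goes in short steps, Python scripts to look and compute and a tool call to move; the robot and the scene stay as the last step left them, time stands still between calls to the robot, and variables do not carry over. Pictures are saved under pics/ and viewed, at most 10 in all, crops included, and the job is handed in when it is done.

Besides the shell and the picture viewer there is one more tool, called as name(argument=value, ...), one argument or row to a line, values as JSON. arm_command: Moves the arm, as the interface text tells. Its arguments: {"type":"object","properties":{"rows":{"type":"array"}},"required":["rows"]}

```bash
mkdir -p pics
cat > h.py <<'E'
from bench import arm, imaging, job, models
import numpy as np, cv2
def ray(p,px):
    E=np.array(p["extrinsics"]);R,t=E[:3,:3],E[:3,3]
    d=R.T@np.array([(px[0]-p["cx"])/p["fx"],(px[1]-p["cy"])/p["fy"],1.]);return -R.T@t,d/np.linalg.norm(d)
def atz(p,px,z):
    o,d=ray(p,px);return o+d*(z-o[2])/d[2]
def tri(rs):
    A=sum(np.eye(3)-np.outer(d,d) for o,d in rs);b=sum((np.eye(3)-np.outer(d,d))@o for o,d in rs)
    return np.linalg.solve(A,b)
def proj(p,X):
    E=np.array(p["extrinsics"]);c=E[:3,:3]@np.array(X)+E[:3,3];return [p["fx"]*c[0]/c[2]+p["cx"],p["fy"]*c[1]/c[2]+p["cy"]]
def save(p,n): cv2.imwrite("pics/"+n,cv2.cvtColor(p["frame"],cv2.COLOR_RGB2BGR))
E
python3 - <<'E'
from h import *
np.set_printoptions(precision=1,suppress=True)
P={n:imaging.get_image(n) for n in("side","top")}
for n in P: save(P[n],n+"0.png")
for q in["shaker","stop","rack","rack_end","lever_pivot","lever_tip","foot","vial","white_rack","blue_wash_bottle","orange_wash_bottle","tissue_box","beaker"]:
    r=[]
    for n in P:
        t=models.tip_of(P[n],q)
        if t: print(q,n,np.array(t[0]["pixel"]),round(t[0]["score"],2)); r.append(ray(P[n],t[0]["pixel"]))
    if len(r)==2: print("   ",tri(r))
s=arm.read_state();print(s["position"],s["ee_rot"],s["clock"])
E
```

```text
shaker side [296.9 236.1] 0.74
shaker top [273.6 202.2] 0.72
    [558.4  41.9  -3.8]
stop side [296.3 195.1] 0.58
stop top [245.2 190. ] 0.76
    [574.8 129.7 106.2]
rack side [296.1 230.4] 0.64
rack top [291.6 205.5] 0.82
    [537.8 -19.2  73. ]
rack_end side [296.9 239.3] 0.92
rack_end top [312.8 209.2] 0.9
    [524.3 -86.7  93.2]
lever_pivot side [296.5 178.9] 0.68
lever_pivot top [230.3 181. ] 0.92
    [589.1 172.7 144.9]
lever_tip side [301.6 141.2] 0.63
lever_tip top [204.1 170.1] 0.59
    [605.3 231.  257.7]
foot side [298.6 174.7] 0.9
foot top [239.3 180.6] 0.92
    [585.2 140.3 183.1]
vial side [321.  219.7] 0.42
vial top [284.2 170.8] 0.39
    [637.8   6.3  87.8]
white_rack side [282.3 360.7] 0.63
white_rack top [423.4 241.7] 0.7
    [ 419.4 -463.7    5.5]
blue_wash_bottle side [301.9 140.4] 0.3
blue_wash_bottle top [161.  178.7] 0.58
    [620.2 377.  173. ]
orange_wash_bottle side [239.8 166.5] 0.6
orange_wash_bottle top [143.5 241.9] 0.88
    [415.7 475.   20.7]
tissue_box top [410.4 173.9] 0.97
beaker side [268.7 168.6] 0.89
beaker top [152.1 212.5] 0.64
    [522.8 453.7  12.4]
[263.8 566.6 231.3] [ 1.  -0.2 -0.  -0. ] 1.4
```

View pics/side0.png

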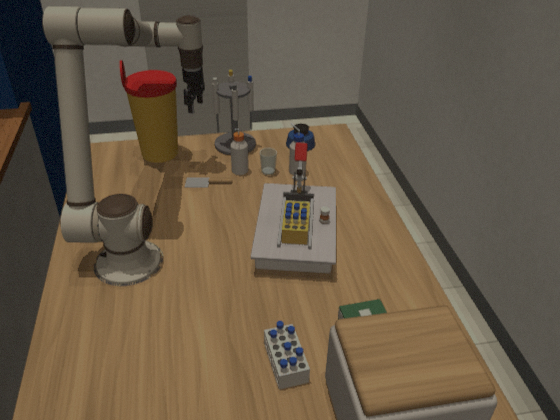

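View pics/top0.png

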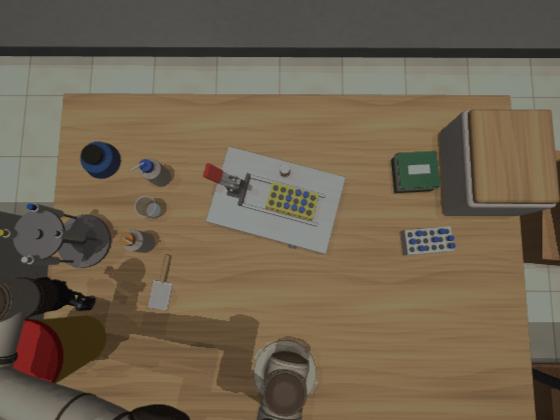

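```bash
cat > fit.py <<'E'
from h import *
from scipy.optimize import least_squares
def T(v,X):
    c,s=np.cos(v[2]),np.sin(v[2]);X=np.array(X,float)
    return np.array([v[0]+c*X[0]-s*X[1],v[1]+s*X[0]+c*X[1],X[2]])
def model(v):
    y=v[3]
    return {"shaker":(0,0,0),"stop":(0,100,110),"lever_pivot":(0,135,153),"lever_tip":(0,203,252),"rack":(0,y,80),"rack_end":(0,y-75,110)}
E
python3 - <<'E'
from fit import *
np.set_printoptions(precision=2,suppress=True)
P={n:imaging.get_image(n) for n in("side","top")}
obs=[]
for n in P:
    for q in model([0]*4):
        t=models.tip_of(P[n],q)
        if t and t[0]["score"]>.5: obs.append((n,q,np.array(t[0]["pixel"])))
f=lambda v:np.concatenate([np.array(proj(P[n],T(v,model(v)[q])))-p for n,q,p in obs])
r=least_squares(f,[560,40,-.24,-40],x_scale=[10,10,.05,10],loss="soft_l1")
v=r.x;print(v);np.save("v.npy",v)
for (n,q,_),e in zip(obs,r.fun.reshape(-1,2) if 0 else f(v).reshape(-1,2)): print(n,q,e)
p=P["top"];S=5
im=cv2.resize(p["frame"][140:260,195:355],None,fx=S,fy=S,interpolation=cv2.INTER_CUBIC)[:,:,::-1].copy()
def L(a,b,c):
    q=[tuple(int((k-o+.5)*S) for k,o in zip(proj(p,T(v,X)),(195,140))) for X in(a,b)];cv2.line(im,*q,c,1)
def box(x0,x1,y0,y1,z,c):
    k=[(x0,y0,z),(x1,y0,z),(x1,y1,z),(x0,y1,z)]
    for i in range(4):L(k[i],k[(i+1)%4],c)
box(-130,130,-200,200,80,(0,0,255));box(-53,53,-150,100,95,(255,0,0));box(-40,40,v[3]-75,v[3]+75,135,(0,255,0));L((0,135,153),(0,203,252),(255,0,255))
box(-53,53,100,120,108,(255,255,0))
cv2.imwrite("pics/ov.png",im)
s=arm.read_state()
from scipy.spatial.transform import Rotation as R
print(R.from_quat(s["ee_rot"]).as_matrix())
for n in P:
    for q in("blue_wash_bottle","vial","orange_wash_bottle"):
        t=models.spot_in(P[n],q); t and print(n,q,t[0])
E
```

```text
[553.54  35.01  -0.26 -58.97]
side shaker [-2.92 -2.54]
side stop [ 0.16 -1.75]
side lever_pivot [2.34 0.43]
side lever_tip [0.99 1.35]
side rack [-1.66 -1.4 ]
side rack_end [-1.12  0.46]
top shaker [ 0.92 -1.16]
top stop [-0.46  1.94]
top lever_pivot [0.19 2.54]
top lever_tip [-0.19 -0.01]
top rack [-0.34 -4.14]
top rack_end [ 2.75 -2.07]
[[ 0.91 -0.42  0.  ]
 [-0.42 -0.91  0.  ]
 [-0.   -0.   -1.  ]]
side blue_wash_bottle {'rect': [286.9, 128.1, 305.6, 176.9], 'score': 0.78}
side vial {'rect': [319.5, 205.3, 331.3, 224.1], 'score': 0.71}
side orange_wash_bottle {'rect': [231.6, 125.2, 246.8, 176.7], 'score': 0.72}
top blue_wash_bottle {'rect': [132.5, 158.8, 168.5, 187.9], 'score': 0.72}
top vial {'rect': [281.2, 162.6, 290.1, 176.5], 'score': 0.62}
top orange_wash_bottle {'rect': [120.8, 229.6, 157.4, 254.0], 'score': 0.87}
```

View pics/ov.png

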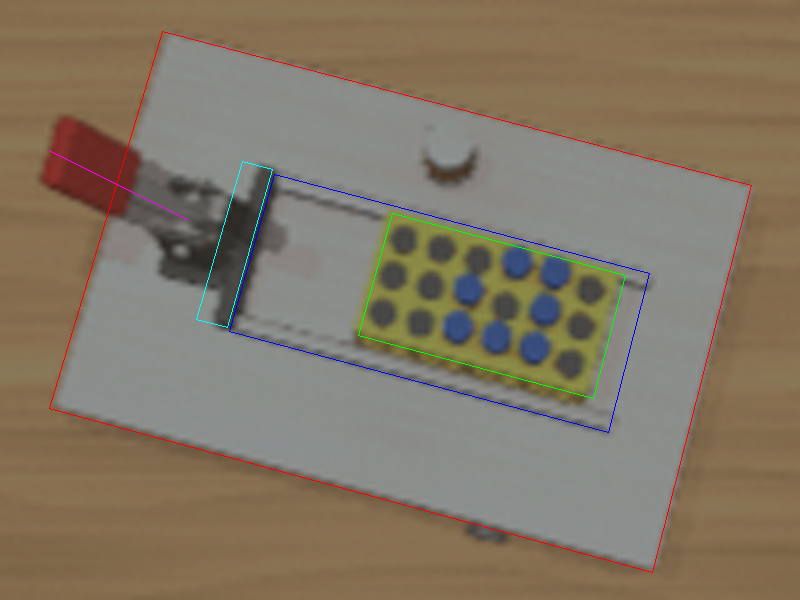

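The platform outline in the overlay fits to about 2 mm, and the rack is about 84 mm short of home. Next I go above the free end of the rack.

```bash
cat > go.py <<'E'
import sys
from fit import *
from scipy.spatial.transform import Rotation as R
np.set_printoptions(precision=2,suppress=True)
v=np.load("v.npy")
def delta(X,s=None):
    s=s or arm.read_state();R0=R.from_quat(s["ee_rot"])
    x=T([0,0,v[2],0],[0,-1,0]);z=np.array([0,0,-1.]);Rt=R.from_matrix(np.c_[x,np.cross(z,x),z])
    W=T(v,X);print("world",W,"linear",R0.inv().apply(W-np.array(s["position"])),"rot",(R0.inv()*Rt).as_rotvec())
def cur():
    s=arm.read_state();p=np.array(s["position"]);d=p[:2]-v[:2];c,q=np.cos(v[2]),np.sin(v[2])
    print("shaker pos",[c*d[0]+q*d[1],-q*d[0]+c*d[1],p[2]],"F",np.array(s["contact_force"]),"w",s["gripper_width"],"t",s["clock"],"j",np.array(s["joints"]))
if __name__=="__main__":
    cur()
    for a in sys.argv[1:]: delta([float(k) for k in a.split(",")])
E
python3 go.py 0,-175,330
```

```text
shaker pos [np.float64(-416.58697474138387), np.float64(439.270573650098), np.float64(231.32243823390192)] F [ 1.18 -0.31 -0.98] w 85.84030016322873 t 2.4 j [ 1.39  0.38  0.01 -0.   -1.19 -0.26]
world [ 508.57 -134.11  330.  ] linear [517.69 531.85 -98.7 ] rot [0.   0.   1.39]
```

arm_command(
  rows=[
    {"grip":0,"linear":[0,0,-60],"rot":[0,0,0]},
    {"grip":0,"linear":[0,0,-99],"rot":[0,0,0]},
    {"grip":0,"linear":[52,53,-99],"rot":[0,0,0.14]},
    {"grip":0,"linear":[94,96,-99],"rot":[0,0,0.28]},
    {"grip":0,"linear":[136,139,-99],"rot":[0,0,0.42]},
    {"grip":0,"linear":[178,182,-99],"rot":[0,0,0.56]},
    {"grip":0,"linear":[220,225,-99],"rot":[0,0,0.7]},
    {"grip":0,"linear":[262,268,-99],"rot":[0,0,0.84]},
    {"grip":0,"linear":[304,311,-99],"rot":[0,0,0.98]},
    {"grip":0,"linear":[346,354,-99],"rot":[0,0,1.1]},
  ],
)

```text
clock: 3.65
position: [428.2, 97.7, 330.8]
ee_rot: [0.718, -0.696, 0.0, -0.001]
contact_force: [0.8, 0.6, -0.0]
gripper_width: 0.3
grasp_force: 0.0
```

```bash
python3 go.py 0,-175,330
```

```text
shaker pos [np.float64(-137.1944190044312), np.float64(28.385284508624565), np.float64(330.81705681842453)] F [ 0.84  0.59 -0.02] w 0.27215659263813735 t 3.65 j [ 0.6  -0.   -0.24  0.   -1.34 -0.57]
world [ 508.57 -134.11  330.  ] linear [234.22 -73.01   0.75] rot [-0.    0.    0.29]
```

arm_command(
  rows=[
    {"grip":0,"linear":[58,-18,0],"rot":[0,0,0.14]},
    {"grip":0,"linear":[116,-36,0],"rot":[0,0,0.28]},
    {"grip":0,"linear":[175,-55,0],"rot":[0,0,0.29]},
    {"grip":0,"linear":[234,-73,0],"rot":[0,0,0.29]},
    {"grip":0,"linear":[234,-73,0],"rot":[0,0,0.29]},
    {"grip":0,"linear":[234,-73,60],"rot":[0,0,0.29]},
    {"grip":0,"linear":[234,-73,120],"rot":[0,0,0.29]},
    {"grip":0,"linear":[234,-73,150],"rot":[0,0,0.29]},
    {"grip":0,"linear":[234,-73,150],"rot":[0,0,0.29]},
  ],
)

```text
clock: 4.78
position: [507.5, -130.9, 178.4]
ee_rot: [-0.612, 0.791, 0.002, -0.002]
contact_force: [-0.2, 1.2, 0.7]
gripper_width: 0.1
grasp_force: 0.0
```

Run:
```python
from go import *
cur();delta([0,-175,110])
for n in("top","side"):
    p=imaging.get_image(n);c=proj(p,arm.read_state()["position"])
    x,y=[int(k) for k in c];S=6;x-=65;y-=50
    im=cv2.resize(p["frame"][y:y+100,x:x+130],None,fx=S,fy=S,interpolation=cv2.INTER_CUBIC)[:,:,::-1]
    cv2.imwrite(f"pics/c_{n}.png",im);print(n,c)
    for q in("rack_end",):
        t=models.tip_of(p,q);t and print(t[0])
```

```text
shaker pos [np.float64(-1.8440883318937438), np.float64(-172.17706546461991), np.float64(178.4221059965251)] F [-0.23  1.2   0.67] w 0.07959692216631246 t 4.775 j [ 0.06  0.26 -0.31 -0.   -1.   -0.31]
world [ 508.57 -134.11  110.  ] linear [ 2.74 -2.19 68.42] rot [ 0.01 -0.    0.01]
top [np.float64(330.0480022027873), np.float64(207.76999304409787)]
{'pixel': [315.4, 205.5], 'score': 0.49}
side [np.float64(294.181168197272), np.float64(226.74193290399023)]
{'pixel': [298.3, 238.0], 'score': 0.74}
```

View pics/c_top.png

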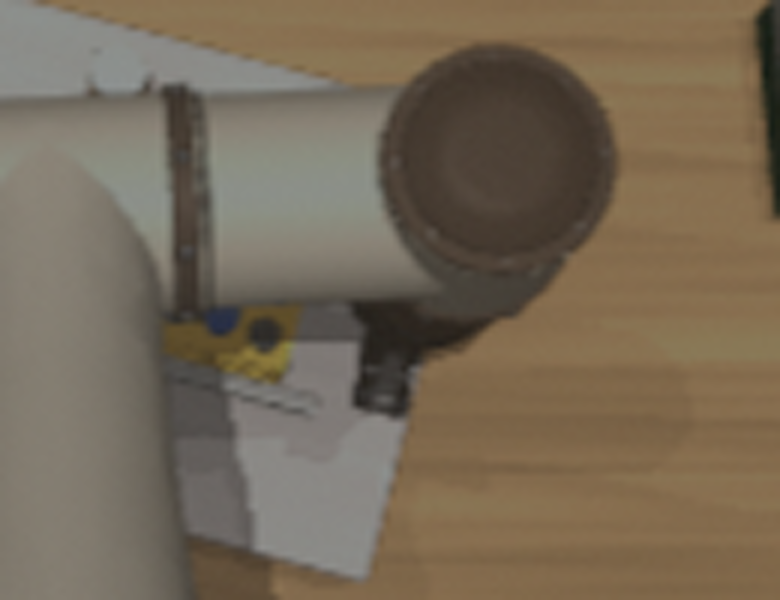

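View pics/c_side.png

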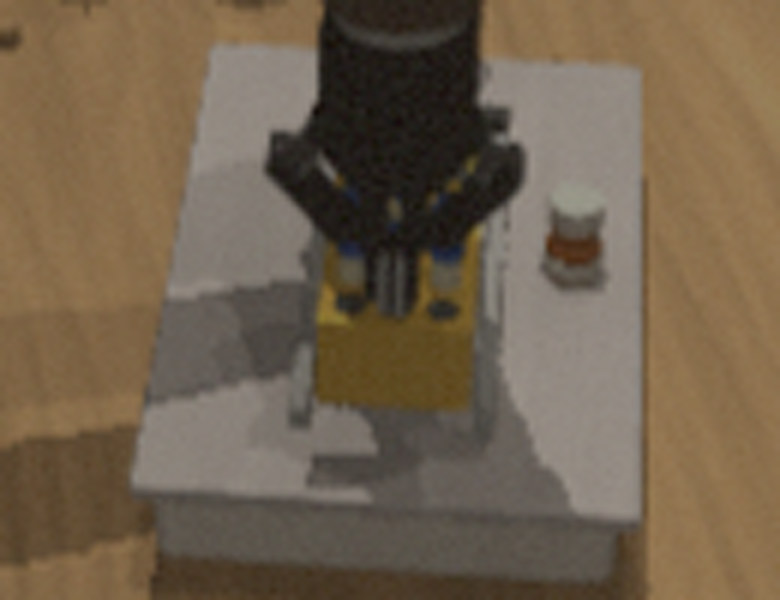

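arm_command(
  rows=[
    {"grip":0,"linear":[2,-2,35],"rot":[0,0,0]},
    {"grip":0,"linear":[2,-2,68],"rot":[0,0,0]},
    {"grip":0,"linear":[2,-2,68],"rot":[0,0,0]},
    {"grip":0,"linear":[-10,-2,68],"rot":[0,0,0]},
    {"grip":0,"linear":[-20,-2,68],"rot":[0,0,0]},
    {"grip":0,"linear":[-28,-2,68],"rot":[0,0,0]},
    {"grip":0,"linear":[-36,-2,68],"rot":[0,0,0]},
    {"grip":0,"linear":[-44,-2,68],"rot":[0,0,0]},
    {"grip":0,"linear":[-52,-2,68],"rot":[0,0,0]},
  ],
)

```text
clock: 6.1
position: [524.3, -81.8, 112.6]
ee_rot: [-0.611, 0.791, -0.0, -0.0]
contact_force: [-0.9, -4.5, 3.3]
gripper_width: -0.2
grasp_force: 2.2
```

```bash
python3 go.py 0,-61,110
```

```text
shaker pos [np.float64(1.7825903434544266), np.float64(-120.42308631299277), np.float64(112.63617387731925)] F [-0.95 -4.47  3.25] w -0.15242642591992525 t 6.1 j [ 0.15  0.35 -0.38  0.   -0.84 -0.41]
world [537.86 -23.94 110.  ] linear [-59.43   1.51   2.61] rot [-0. -0.  0.]
```

arm_command(
  rows=[
    {"grip":0,"linear":[-8,1,2],"rot":[0,0,0]},
    {"grip":0,"linear":[-16,1,2],"rot":[0,0,0]},
    {"grip":0,"linear":[-24,1,2],"rot":[0,0,0]},
    {"grip":0,"linear":[-32,1,2],"rot":[0,0,0]},
    {"grip":0,"linear":[-40,1,2],"rot":[0,0,0]},
    {"grip":0,"linear":[-46,1,2],"rot":[0,0,0]},
    {"grip":0,"linear":[-50,1,2],"rot":[0,0,0]},
    {"grip":0,"linear":[-52,1,2],"rot":[0,0,0]},
    {"grip":0,"linear":[-54,1,2],"rot":[0,0,0]},
  ],
)

```text
clock: 7.22
position: [536.7, -29.2, 110.1]
ee_rot: [-0.611, 0.791, 0.0, -0.0]
contact_force: [0.0, -1.3, -0.8]
gripper_width: 0.2
grasp_force: 0.7
```

```bash
python3 go.py 0,-61,110
```

```text
shaker pos [np.float64(0.2827334867121678), np.float64(-66.41142814322704), np.float64(110.0923613809746)] F [ 0.02 -1.27 -0.82] w 0.1521940235371361 t 7.225 j [ 0.25  0.36 -0.37 -0.   -0.84 -0.5 ]
world [537.86 -23.94 110.  ] linear [-5.41  0.26  0.09] rot [0. 0. 0.]
```

arm_command(
  rows=[
    {"grip":0,"linear":[-2,0,0],"rot":[0,0,0]},
    {"grip":0,"linear":[-4,0,0],"rot":[0,0,0]},
    {"grip":0,"linear":[-5,0,0],"rot":[0,0,0]},
    {"grip":0,"linear":[-6,0,0],"rot":[0,0,0]},
  ],
)

```text
clock: 7.72
position: [536.7, -26.9, 110.3]
ee_rot: [-0.611, 0.791, -0.001, -0.003]
contact_force: [-1.4, -16.5, -0.2]
gripper_width: 0.2
grasp_force: 8.2
```

```bash
python3 go.py 0,-61,110
```

```text
shaker pos [np.float64(-0.3446971567553412), np.float64(-64.12309309990661), np.float64(110.25895596135638)] F [ -1.35 -16.51  -0.19] w 0.21844313947031854 t 7.725 j [ 0.25  0.36 -0.37  0.   -0.85 -0.51]
world [537.86 -23.94 110.  ] linear [-3.12 -0.36  0.24] rot [ 0.   -0.01  0.  ]
```

arm_command(
  rows=[
    {"grip":0,"linear":[-2,0,0],"rot":[0,0,0]},
    {"grip":0,"linear":[-2,0,0],"rot":[0,0,0]},
  ],
)

```text
clock: 7.98
position: [536.7, -26.8, 110.4]
ee_rot: [-0.611, 0.792, -0.001, -0.005]
contact_force: [-0.4, -22.0, 0.0]
gripper_width: 0.2
grasp_force: 10.4
```

```bash
python3 go.py 0,-61,110
```

```text
shaker pos [np.float64(-0.37521643972130825), np.float64(-64.0842197714807), np.float64(110.35140391839835)] F [ -0.4  -21.97   0.03] w 0.15201176531831193 t 7.975 j [ 0.26  0.36 -0.37  0.01 -0.85 -0.52]
world [537.86 -23.94 110.  ] linear [-3.09 -0.39  0.32] rot [ 0.   -0.01  0.  ]
```

arm_command(
  rows=[
    {"grip":0,"linear":[6,0,0],"rot":[0,0,0]},
    {"grip":0,"linear":[30,0,0],"rot":[0,0,0]},
    {"grip":0,"linear":[50,0,0],"rot":[0,0,0]},
    {"grip":0,"linear":[50,0,0],"rot":[0,0,0]},
    {"grip":0,"linear":[50,0,-60],"rot":[0,0,0]},
    {"grip":0,"linear":[50,0,-120],"rot":[0,0,0]},
    {"grip":0,"linear":[50,0,-180],"rot":[0,0,0]},
    {"grip":0,"linear":[50,0,-220],"rot":[0,0,0]},
    {"grip":0,"linear":[20,60,-220],"rot":[0,0,0]},
    {"grip":0,"linear":[0,115,-220],"rot":[0,0,0]},
  ],
)

```text
clock: 9.22
position: [427.6, 8.3, 330.5]
ee_rot: [-0.611, 0.792, 0.0, 0.001]
contact_force: [-0.1, 1.0, 1.0]
gripper_width: -0.1
grasp_force: 0.0
```

Run:
```python
from go import *
cur();delta([0,240,330])
for n in("side","top"):
    p=imaging.get_image(n);save(p,f"h_{n}.png")
    c=[int(k) for k in proj(p,T(v,[0,50,120]))];x,y=c[0]-60,c[1]-50
    cv2.imwrite(f"pics/hc_{n}.png",cv2.resize(p["frame"][y:y+100,x:x+130],None,fx=6,fy=6,interpolation=cv2.INTER_CUBIC)[:,:,::-1])
    for q in("rack_end","stop","lever_tip","foot","lever_pivot"):
        t=models.tip_of(p,q);t and print(n,q,t[0],np.array(proj(p,T(v,dict(model([0,0,0,25]),foot=(0,90,180))[q]))))
```

```text
shaker pos [np.float64(-114.83771295810526), np.float64(-58.12453609429862), np.float64(330.53404834718725)] F [-0.05  1.02  1.01] w -0.0836435285970338 t 9.225 j [ 0.4  -0.03 -0.26 -0.   -1.34 -0.66]
world [615.2  266.96 330.  ] linear [-297.7  -115.93    1.05] rot [-0.  0.  0.]
side rack_end {'pixel': [297.0, 222.3], 'score': 0.72} [295.49 220.52]
side lever_tip {'pixel': [298.6, 144.2], 'score': 0.79} [301.09 142.75]
side foot {'pixel': [298.0, 173.5], 'score': 0.76} [298.59 178.35]
side lever_pivot {'pixel': [299.1, 175.2], 'score': 0.9} [299.04 177.63]
top stop {'pixel': [247.3, 187.0], 'score': 0.8} [244.44 189.04]
top lever_tip {'pixel': [205.7, 171.2], 'score': 0.57} [204.51 169.79]
top foot {'pixel': [241.5, 182.7], 'score': 0.7} [245.32 185.25]
top lever_pivot {'pixel': [231.5, 181.7], 'score': 0.95} [232.09 183.34]
```

View pics/hc_top.png

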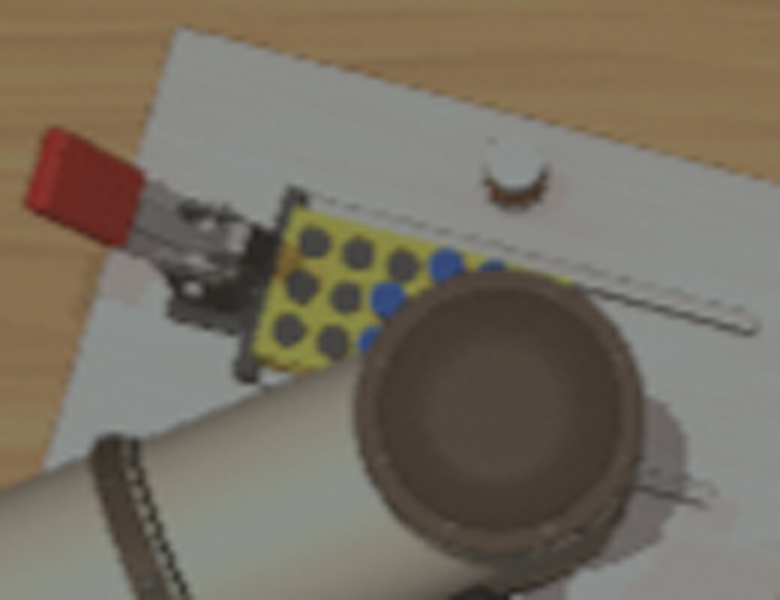

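arm_command(
  rows=[
    {"grip":0,"linear":[-45,0,0],"rot":[0,0,0]},
    {"grip":0,"linear":[-95,0,0],"rot":[0,0,0]},
    {"grip":0,"linear":[-145,0,0],"rot":[0,0,0]},
    {"grip":0,"linear":[-195,0,0],"rot":[0,0,0]},
    {"grip":0,"linear":[-245,0,0],"rot":[0,0,0]},
    {"grip":0,"linear":[-280,-30,0],"rot":[0,0,0]},
    {"grip":0,"linear":[-298,-70,0],"rot":[0,0,0]},
    {"grip":0,"linear":[-298,-116,0],"rot":[0,0,0]},
    {"grip":0,"linear":[-298,-116,0],"rot":[0,0,0]},
    {"grip":0,"linear":[-298,-116,0],"rot":[0,0,0]},
  ],
)

```text
clock: 11.08
position: [615.7, 265.8, 329.5]
ee_rot: [-0.611, 0.792, 0.0, -0.001]
contact_force: [0.6, 0.2, -0.3]
gripper_width: -0.2
grasp_force: 0.0
```

```bash
python3 go.py 0,240,232
```

```text
shaker pos [np.float64(0.7498245076874639), np.float64(238.94938581531088), np.float64(329.4749220333442)] F [ 0.64  0.24 -0.26] w -0.1887346190430323 t 11.075 j [ 0.65  0.42  0.31 -0.   -1.46 -0.9 ]
world [615.2  266.96 232.  ] linear [-1.16  0.65 97.47] rot [ 0. -0.  0.]
```

Descend behind the handle and check with the side camera before pushing.

arm_command(
  rows=[
    {"grip":0,"linear":[-2,0,40],"rot":[0,0,0]},
    {"grip":0,"linear":[-2,0,80],"rot":[0,0,0]},
    {"grip":0,"linear":[-2,0,97],"rot":[0,0,0]},
    {"grip":0,"linear":[-2,0,97],"rot":[0,0,0]},
  ],
)

```text
clock: 11.58
position: [615.5, 268.0, 233.2]
ee_rot: [-0.612, 0.791, -0.0, -0.001]
contact_force: [0.6, -0.5, 0.1]
gripper_width: 0.1
grasp_force: 0.0
```

Run:
```python
from go import *
cur()
A=[]
for n in("side","top"):
    p=imaging.get_image(n);c=proj(p,arm.read_state()["position"]);print(n,c)
    x,y=int(c[0])-33,int(c[1])-40
    A.append(cv2.resize(p["frame"][y:y+85,x:x+65],None,fx=6,fy=6,interpolation=cv2.INTER_CUBIC)[:,:,::-1])
cv2.imwrite("pics/lev.png",np.hstack(A))
```

```text
shaker pos [np.float64(0.008404971824852225), np.float64(241.1112706175216), np.float64(233.20657609732228)] F [ 0.58 -0.49  0.13] w 0.12754169856626726 t 11.575 j [ 0.65  0.46  0.14  0.   -1.25 -0.91]
side [np.float64(301.67052342669524), np.float64(141.52043455580812)]
top [np.float64(192.79778286093872), np.float64(167.41499337363115)]
```

View pics/lev.png

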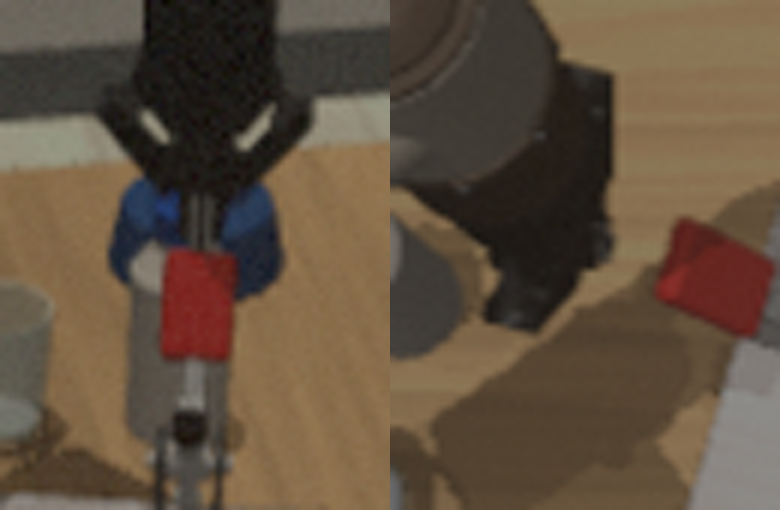

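arm_command(
  rows=[
    {"grip":0,"linear":[10,0,0],"rot":[0,0,0]},
    {"grip":0,"linear":[19,0,0],"rot":[0,0,0]},
    {"grip":0,"linear":[27,0,0],"rot":[0,0,0]},
    {"grip":0,"linear":[35,0,0],"rot":[0,0,0]},
    {"grip":0,"linear":[43,0,0],"rot":[0,0,0]},
    {"grip":0,"linear":[51,0,0],"rot":[0,0,0]},
  ],
)

```text
clock: 12.42
position: [606.1, 222.0, 237.7]
ee_rot: [-0.612, 0.791, -0.0, 0.007]
contact_force: [2.5, 5.7, 4.3]
gripper_width: -0.2
grasp_force: 3.2
```

```bash
python3 go.py
```

```text
shaker pos [np.float64(2.8145411244340295), np.float64(194.19327634162147), np.float64(237.74261476820186)] F [2.52 5.72 4.3 ] w -0.21248364546300744 t 12.425 j [ 0.6   0.41  0.06  0.   -1.21 -0.85]
```

arm_command(
  rows=[
    {"grip":0,"linear":[9,1,2],"rot":[0,0,0]},
    {"grip":0,"linear":[18,2,2],"rot":[0,0,0]},
    {"grip":0,"linear":[27,2,2],"rot":[0,0,0]},
    {"grip":0,"linear":[36,2,2],"rot":[0,0,0]},
    {"grip":0,"linear":[45,2,2],"rot":[0,0,0]},
  ],
)

```text
clock: 13.05
position: [589.8, 174.7, 233.2]
ee_rot: [-0.611, 0.791, -0.0, 0.001]
contact_force: [0.9, 0.4, 0.2]
gripper_width: 0.1
grasp_force: 0.0
```

```bash
python3 go.py
```

```text
shaker pos [np.float64(-0.8337529786668441), np.float64(144.31781703212806), np.float64(233.19761406279844)] F [0.92 0.43 0.21] w 0.11593391784156756 t 13.05 j [ 0.55  0.37 -0.02  0.   -1.19 -0.81]
```

Force has dropped to zero, so it has probably snapped over. I retreat and look.

arm_command(
  rows=[
    {"grip":0,"linear":[-20,0,0],"rot":[0,0,0]},
    {"grip":0,"linear":[-60,0,0],"rot":[0,0,0]},
    {"grip":0,"linear":[-60,0,-50],"rot":[0,0,0]},
    {"grip":0,"linear":[-60,0,-100],"rot":[0,0,0]},
    {"grip":0,"linear":[-60,50,-100],"rot":[0,0,0]},
    {"grip":0,"linear":[-90,100,-100],"rot":[0,0,0]},
    {"grip":0,"linear":[-130,150,-100],"rot":[0,0,0]},
    {"grip":0,"linear":[-170,180,-100],"rot":[0,0,0]},
    {"grip":0,"linear":[-200,200,-100],"rot":[0,0,0]},
    {"grip":0,"linear":[-200,200,-100],"rot":[0,0,0]},
  ],
)

```text
clock: 14.3
position: [445.3, 421.6, 329.2]
ee_rot: [-0.613, 0.79, -0.001, -0.002]
contact_force: [-0.1, -0.1, -1.2]
gripper_width: -0.0
grasp_force: 0.0
```

Run:
```python
from go import *
cur()
A=[]
R_=[]
for n in("side","top"):
    p=imaging.get_image(n)
    c=[int(k) for k in proj(p,T(v,[0,60,130]))];x,y=c[0]-32,c[1]-45
    A.append(cv2.resize(p["frame"][y:y+90,x:x+65],None,fx=6,fy=6,interpolation=cv2.INTER_CUBIC)[:,:,::-1])
    t=models.tip_of(p,"lever_tip")
    if t: print(n,t[0],"locked exp",proj(p,T(v,[0,72,255])));R_.append(ray(p,t[0]["pixel"]))
    t=models.tip_of(p,"rack_end"); t and print(t[0],proj(p,T(v,[0,-50,110])))
if len(R_)==2: print(tri(R_),T(v,[0,72,255]))
cv2.imwrite("pics/fin.png",np.hstack(A))
```

```text
shaker pos [np.float64(-203.9764652590688), np.float64(345.83695907513385), np.float64(329.16328368458585)] F [-0.08 -0.15 -1.21] w -0.04853408058877706 t 14.3 j [ 1.02  0.32  0.15 -0.   -1.41 -1.27]
side {'pixel': [297.8, 160.6], 'score': 0.49} locked exp [np.float64(299.0641962852366), np.float64(162.18095402834356)]
top {'pixel': [248.7, 181.5], 'score': 0.49} locked exp [np.float64(248.87260932861778), np.float64(181.34276432970702)]
{'pixel': [288.9, 203.8], 'score': 0.73} [np.float64(290.0969230155145), np.float64(201.1830895338944)]
[568.85 104.54 261.67] [572.03 104.6  255.  ]
```

View pics/fin.png

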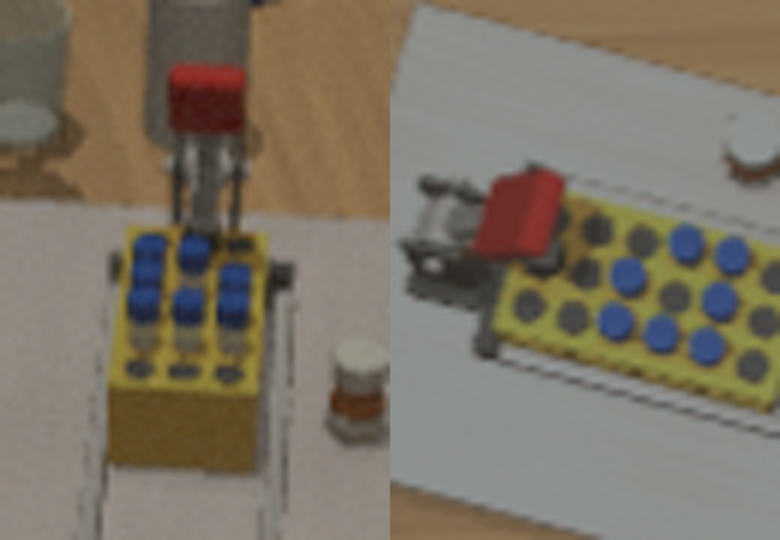

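The rack is home against the stop. The lever tip shows within about 2 px of its expected locked position in both cameras, the vial has not moved, and the arm is clear of everything.

```bash
python3 -c "
from bench import job;print(job.job_done())"
```

```text
the job is handed in; nothing more can be done
None
```

The rack is fully home against the end stop, the clamp lever has snapped over into its locked position on it, and the job is handed in at about 14 s of the 48 s allowed.

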